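# Open the produce clamp

### The arm

A 6-joint arm with a two-finger parallel gripper is mounted at the origin on the work surface. World frame = base frame: x ahead of the robot, y to its left, z up, the work surface at z = 0. Lengths are in m, angles in rad, forces in N, time in s.
With the tool pointing down it reaches from about 0.325 to 0.9 m from the base axis. Payload 6.1 kg.
Tool frame: the origin (TCP) lies on the centre line of the jaws, within the pads' length; the fingertips stand robot.tip_extent ahead of it and the grasp point (between the pads) lies 2 mm behind it (robot.tip_extent is the distance from the TCP to the fingertips, in m); z points along the fingers, x is the direction in which the jaws open and shut, and the axes are right-handed (so a half turn about z gives the same grasp; the last joint's range is limited). The gripper opens to 85 mm and grips with 20 to 120 N. Pads are 22 mm wide; open, the fingers measure 114 mm over their backs; the gripper's body (76 mm by 85 mm) begins 54 mm behind the grasp point. The pads swing forward as they close: fully open they stand 13 mm farther back than shut.
Start: joints at [0.975, 0.22, 1.526, -0, 1.395, -0.126], TCP at [0.283, 0.557, 0.248] pointing down, gripper open.
Joint ranges: [-2.98, 2.98], [-0.91, 2.08], [0.09, 2.57], [-1.24, 4.39], [0.2, 2.65], [-2.68, 2.68]. Speed limits (rad/s): [2.57, 2.57, 3.01, 3.14, 3.14, 3.14].

### API

Orientations are given as a unit quaternion [x, y, z, w].
In Python, from rig import sense, snapshot, camera_params, ticket, robot gives the robot as it stands. The module is installed in compiled form; this text tells all that it offers.
- The arm moves only by the tool step_arm, never from a script. Its argument "moves" is a list that holds one entry, the list of rows, each a list of 7 numbers: the shift along the tool's x, y, z in mm, then the turn, a rotation vector about the tool's x, y, z in degrees, then the finger opening in mm, from 0 to 85.4. In form: [[[x, y, z, wx, wy, wz, hand], ...]]. A call has 1 to 10 rows; each row is the pose to reach, as a shift and turn from the pose measured when the call began, along the tool's axes at that moment; what a row does not reach only later rows make up. A row lasts 1/8 s, in which the tool goes at most 62.5 mm and 10.7 degrees, less where a joint would pass 70% of its speed; a pose out of reach is approached as far as the arm can. A call with a gripper value outside its range is refused whole. The fingers move at their own pace and stop on an object; "squeeze" is the grip in N (left out, the last holds). Time passes only in rows, so rows that repeat a pose let the fingers close. It gives the time, the measured TCP pose, the force and the opening at its end, in the units of the state.
- sense(): the state, without advancing time (a new reading comes with each control period).
- snapshot(name): name is "scene" or "top" or "wrist"; returns (picture, depth): 420x560x3 uint8, blue, green, red; 420x560 float32, m along the optical axis (not along the pixel's ray), 0 where there is no reading.
- camera_params(name): a dict with "intrinsics" (3x3 intrinsics, pixels), "R" (3x3) and "t" (3): a world point X has camera coordinates R X + t; the wrist camera has in their place "tool_from_camera" (4x4, takes a point from camera to tool coordinates, whose origin is the TCP and whose axes are the tool frame's). Camera axes: x right, y down, z forward; pixel columns grow to the right and rows downward; lengths in m; the calibration is good to about 2 mm. A picture is of the moment at which its call begins: read the wrist's pose just before it. camera_params takes no time and is no camera call.
- ticket.job_done(): hands the job in, once; it reports no verdict.
The state is a dict: "time_s": time; "joint_positions": joint angles; "qvel": joint speeds; "joint_torque": joint torques, N m; "ee_pos": TCP position; "ee_rot": TCP orientation; "wrist_force": force on the tool from outside, world axes, zero at the start; "ft_torque": the same for the moment, N m; "gripper_width": opening from 0.0 (shut) to 1.0 (fully open).
Only numpy, scipy, OpenCV 4.12 (cv2) and the standard library are available. Lean on these libraries where they do the work, as an engineer would, in place of code of your own. Each camera call takes 0.05 s, during which the arm holds its last target.

### The job

Open the produce clamp on the prep table for the next, bigger squash: with a fingertip press down the thumb pad of the ratchet release on the sliding jaw and, keeping it pressed, push the jaw all the way back along its bar, away from the half squash, to the end stop. Then let the pad spring up and move clear. Only press and push: do not lift or shift the half squash or anything else on the table.

Things in the scene. Friction and masses are not known exactly. Their poses are not given: they have to be found in the camera images.
- clamp: Fixed clamp: white base 420 x 130 x 12 mm, crosswise before the robot. Origin: centre of its underside, on the table; x along the bar in the opening direction (away from the squash, to the robot's left), z up. White deck (top 30 mm high) with a fixed 85 mm high jaw at the -x end; from it a steel bar, 24 mm wide, saw teeth on top (38 mm high, pitch 10 mm), runs to the 48 mm high end stop at +x.
- jaw (a joint): Position of the sliding jaw along the bar, m: 0 at the squash end, 0.160 fully open (hard stop). The ratchet blocks opening (after at most 10 mm of play) unless the release is held down. Sliding takes about 3 N and it stays where left. Along +x it carries a face plate, a 58 mm gap with the thumb pad in it, then the push post.
- post (a point): Centre of the flat face of the push post, on the sliding jaw, 90 mm above the table; the face looks to clamp -x, towards the pad. The post is a black upright plate 64 mm wide (across the bar), 12 mm thick, from 77 to 103 mm above the table, on two legs. Pushing this face along clamp +x opens the jaw.
- release (a joint): Angle of the release rocker, rad: 0 to 0.13 when let go (it depends on how the pawl lies on the teeth); above 0.14 the pawl is clear and the jaw slides; 0.34 fully down (hard stop). Spring return, 2 to 8 N on the pad. It turns on a pin across the bar, 52 mm above the table, 28 mm beyond the post's face towards clamp +x.
- pad (a point): Centre of the top of the ribbed black thumb pad, 42 mm along the bar, 44 mm wide, from 5 mm before the post's face to 10 mm from the face plate. Heights above the table: let go about 73 mm by the post, 79 at the free end; half pressed level at 66; fully down 61 and 53. A vertical fingertip against the post with its end 62 to 64 mm above the table keeps the release open.
- jaw_face (a point): Centre of the front (squash side) of the sliding jaw's aluminium face plate, 58 mm above the table. The plate is 8 mm thick, 90 mm wide, from 32 to 84 mm above the table; the post's face lies 66 mm behind this point towards clamp +x.
- squash: Half squash, an orange dome 90 mm across and 45 mm high, loose, cut face down on the clamp's deck between the fixed jaw and the sliding jaw. Origin: centre of its underside. Leave it there.
- shaker: Clear plastic shaker jar with steel cap, 44 mm across, 95 mm high, standing beside the clamp. Origin: centre of its underside. Leave it.
- spoon: Wooden spoon 200 mm long lying beside the clamp. Origin: underside, midway. Leave it.
- wedge_a: Orange squash wedge 75 x 26 x 24 mm lying beside the clamp, on the robot's side. Origin: centre of its underside. Leave it.
- wedge_b: Orange squash wedge as above, on the green cutting board to the right. Leave it.
- wedge_c: Orange squash wedge as above, on the green cutting board to the right. Leave it.
There are look-alikes about, which are no part of the job. Leave any grey or turquoise look-alike of the squash alone.

How it is judged:
By the outcome, as a careful person would: the job done as asked, in the order asked, and still so for the second after the job is handed in, with the robot touching nothing.
It also fails if it takes over 38 s, if anything falls off the work surface, if the arm or the gripper's body presses on something with over 40 N, if the wrist force passes 120 N, or if a joint passes its speed limit or range.

## Working session

There is one attempt and no reset: what is moved stays moved. The work goes in short steps, Python scripts to look and compute and a tool call to move; the robot and the scene stay as the last step left them, time stands still between calls to the robot, and variables do not carry over. Pictures are saved under pics/ and viewed, and the job is handed in when it is done.

Besides the shell and the picture viewer there is one more tool, called after "Emit:" as a command line: name --argument value ..., lists and objects as JSON in quotes. step_arm: Moves the arm, as the interface text tells. Its arguments: {"type":"object","properties":{"moves":{"type":"array"},"squeeze":{"type":"number"}},"required":["moves"]}

```bash
mkdir -p pics; python3 - <<'E'
from rig import *
import cv2,numpy as np
print(sense()); print(robot.tip_extent)
for n in ("scene","top"):
    p,d=snapshot(n); cv2.imwrite(f"pics/{n}0.png",p); np.save(f"pics/{n}0.npy",d)
    c=camera_params(n); print(n,c)
print(camera_params("wrist"))
E
```

```text
{'time_s': 0.0, 'joint_positions': array([ 9.74888521e-01,  2.21246905e-01,  1.52759354e+00, -6.37680432e-06,
        1.39469694e+00, -1.26108854e-01]), 'qvel': array([-2.55174439e-04,  3.62860715e-04,  1.10753015e-04, -4.33441861e-05,
       -6.23512417e-04, -6.64607997e-04]), 'joint_torque': array([ 1.98412898e-03, -4.96915090e+01, -3.89391518e+01,  1.42516897e-04,
        1.11163568e-02, -4.21614675e-05]), 'ee_pos': array([0.28263282, 0.55681123, 0.24719563]), 'ee_rot': array([ 8.52263062e-01,  5.23112539e-01, -8.84815831e-04,  4.03246518e-04]), 'wrist_force': array([ 0.02981001, -0.06522546,  0.54810284]), 'ft_torque': array([-0.02220702, -0.03201982, -0.00439921]), 'gripper_width': 0.9998615260412447}
0.017
scene {'intrinsics': array([[484.82575981,   0.        , 276.83951729],
       [  0.        , 484.82575981, 213.37594079],
       [  0.        ,   0.        ,   1.        ]]), 'R': array([[-0.13004482,  0.9914693 ,  0.00877292],
       [ 0.79600465,  0.10967414, -0.59527152],
       [-0.5911556 , -0.07042869, -0.80347673]]), 't': array([ 0.25822004, -0.35606133,  1.83885568])
[... 247 characters left out ...]
 [-9.96276220e-01, -1.99612962e-02, -8.38763390e-02],
       [ 8.38914780e-02,  7.92218588e-05, -9.96474894e-01]]), 't': array([-0.18730349,  0.5557828 ,  1.23595535])}
{'intrinsics': array([[290.45048914,   0.        , 275.56190172],
       [  0.        , 290.45048914, 209.70303694],
       [  0.        ,   0.        ,   1.        ]]), 'tool_from_camera': array([[ 9.99999553e-01,  7.20205995e-04,  6.13274523e-04,
        -9.90553854e-05],
       [-8.74977096e-04,  9.50619093e-01,  3.10358783e-01,
        -7.87109988e-02],
       [-3.59468215e-04, -3.10359181e-01,  9.50619298e-01,
        -1.26200616e-01],
       [ 0.00000000e+00,  0.00000000e+00,  0.00000000e+00,
         1.00000000e+00]])}
```

View pics/scene0.png

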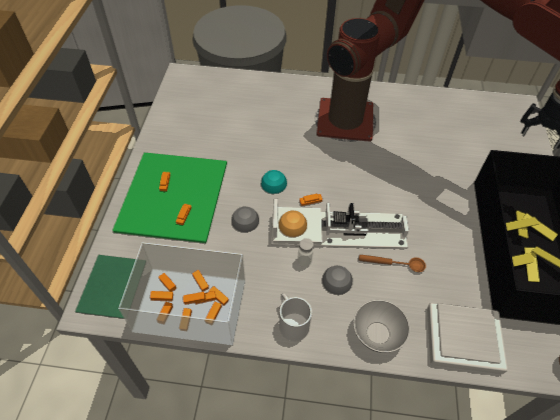

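View pics/top0.png

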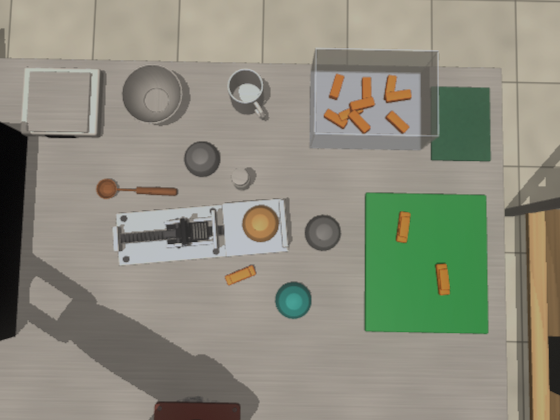

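The scene view shows the clamp at about (340,225), with the orange squash at (293,222). In the top view the clamp is at (200,232), the squash at (260,223), and the jaw with its pad between about (175,232) and (218,230). The dark look-alikes are at (323,232) and (201,158), and the turquoise one is at (293,300).

```bash
python3 - <<'E'
import cv2
p=cv2.imread("pics/top0.png")[190:275,105:295]; cv2.imwrite("pics/topc.png",cv2.resize(p,None,fx=4.2,fy=4.2,interpolation=cv2.INTER_CUBIC))
p=cv2.imread("pics/scene0.png")[180:260,260:420]; cv2.imwrite("pics/scenec.png",cv2.resize(p,None,fx=5,fy=5,interpolation=cv2.INTER_CUBIC))
E
```

```text
(no output)
```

View pics/topc.png

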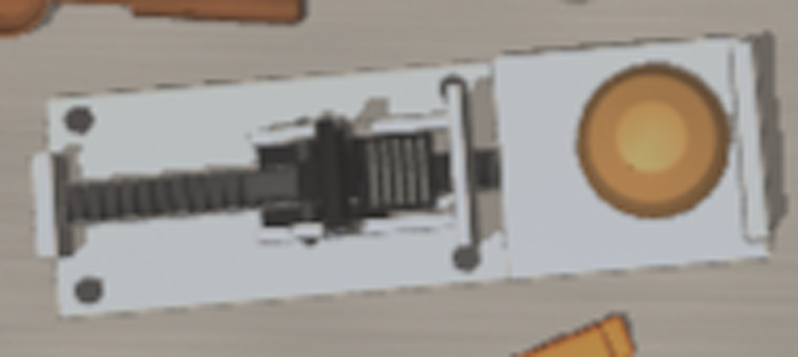

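View pics/scenec.png

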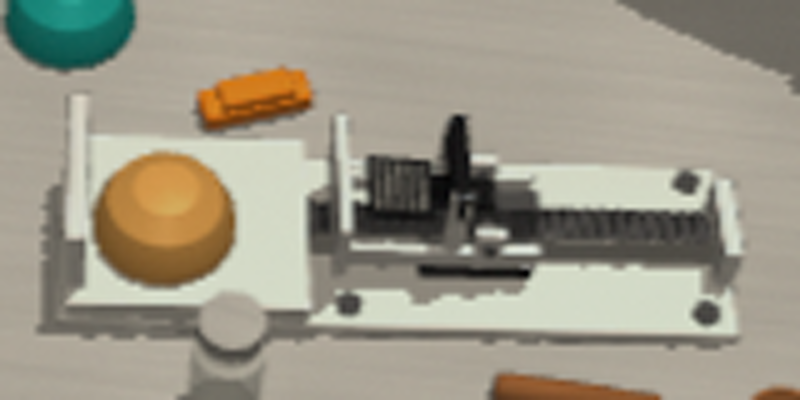

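```bash
cat > h.py <<'E'
import numpy as np,cv2
def cloud(d,K,R,t):
    v,u=np.indices(d.shape); pc=np.stack([(u-K[0,2])/K[0,0]*d,(v-K[1,2])/K[1,1]*d,d],-1)
    return (pc-t)@R   # R^T (x-t)
def ray(u,v,z,K,R,t):
    c=-R.T@t; w=R.T@np.array([(u-K[0,2])/K[0,0],(v-K[1,2])/K[1,1],1]); return c+w*(z-c[2])/w[2]
E
python3 - <<'E'
from h import *; from rig import *
d=np.load("pics/top0.npy"); c=camera_params("top"); K,R,t=c["intrinsics"],c["R"],c["t"]
P=cloud(d,K,R,t)
A=P[190:275,105:295].reshape(-1,3); print("table z",np.median(P[290:320,120:220,2]))
def cr(x,y,z): return ray(105+x/4.2,190+y/4.2,z,K,R,t)
L=[cr(50,97,.012),cr(62,316,.012),cr(770,258,.030),cr(500,280,.03),cr(496,56,.03)]
for l in L: print(l.round(4))
e=L[2]-L[3]; print("ang bot deck",np.degrees(np.arctan2(e[1],e[0]))) 
e=L[1]-L[0]; print("ang left edge",np.degrees(np.arctan2(e[1],e[0])))
p=cv2.imread("pics/top0.png")[190:275,105:295]; hsv=cv2.cvtColor(p,cv2.COLOR_BGR2HSV)
m=((A[:,2]>.007)&(A[:,2]<.06)).reshape(p.shape[:2])
m2=A[(A[:,2]>.007)&(A[:,2]<.036)&(A[:,0]>.0)]
# plane fit angle: use base points
r=cv2.minAreaRect((m2[:,:2]*1000).astype(np.float32)); print("rect",r)
for lo,hi in ((.086,.12),(.075,.086)):
    q=A[(A[:,2]>lo)&(A[:,2]<hi)]; print(lo,len(q)); 
    if len(q)>5: print(q.min(0).round(4),q.max(0).round(4),np.median(q,0).round(4))
print("post top",cr(330,122,.103),cr(330,235,.103))
print("postfaceR",cr(346,150,.103),cr(346,230,.103))
print("plate",cr(460,80,.084),cr(463,243,.084))
print("pad",cr(365,170,.073),cr(430,170,.079))
E
```

```text
table z 0.0003016078761910441
[0.5544 0.2141 0.012 ]
[0.4266 0.2013 0.012 ]
[ 0.4683 -0.21    0.03  ]
[ 0.4526 -0.055   0.03  ]
[ 0.582 -0.049  0.03 ]
ang bot deck -84.21363573538974
ang left edge -174.2675555934157
rect ((512.4969482421875, 16.914031982421875), (207.48406982421875, 456.4558410644531), 1.1097925901412964)
0.086 277
[ 0.4744 -0.2051  0.086 ] [0.5867 0.041  0.1098] [0.5138 0.0275 0.099 ]
0.075 369
[ 0.4723 -0.2052  0.075 ] [0.5872 0.0324 0.086 ] [ 0.5289 -0.1462  0.083 ]
post top [0.5365873  0.03296577 0.103     ] [0.47515136 0.0308269  0.103     ]
postfaceR [0.52148806 0.02372957 0.103     ] [0.47803143 0.02224362 0.103     ]
plate [ 0.56271492 -0.03490839  0.084     ] [ 0.4725584  -0.03924618  0.084     ]
pad [0.51226101 0.01785945 0.073     ] [ 0.51269042 -0.01916581  0.079     ]
```

Emit:
step_arm --moves '[[[-36,44,0,0,0,6,85],[-71,88,0,0,0,12,85],[-107,132,0,0,0,18,85],[-142,176,5,0,0,24,85],[-178,220,10,0,0,30,85],[-213,265,20,0,0,36,85],[-249,309,30,0,0,42,85],[-284,353,40,0,0,48,85],[-320,397,45,0,0,54,85],[-355,441,47,0,0,57.3,85]]]'

```text
time_s: 1.35
ee_pos: [0.5151, 0.0388, 0.2001]
ee_rot: [0.999, 0.049, -0.001, 0.001]
wrist_force: [0.4, 0.5, 0.5]
gripper_width: 0.998
```

```bash
cat >> h.py <<'E'
from scipy.spatial.transform import Rotation as Ro
def wcam(s,c):
    T=np.eye(4);T[:3,:3]=Ro.from_quat(s["ee_rot"]).as_matrix();T[:3,3]=s["ee_pos"]
    W=T@c["tool_from_camera"]; R=W[:3,:3].T; return c["intrinsics"],R,-R@W[:3,3]
E
python3 - <<'E'
from h import *; from rig import *
s=sense(); p,d=snapshot("wrist"); K,R,t=wcam(s,camera_params("wrist")); np.savez("pics/w1.npz",p=p,d=d,K=K,R=R,t=t)
cv2.imwrite("pics/w1.png",p); print(s["time_s"],s["ee_pos"],Ro.from_quat(s["ee_rot"]).as_matrix().round(3),np.abs(s["qvel"]).max())
E
```

```text
1.35 [0.51510227 0.03881294 0.20010197] [[ 0.995  0.098 -0.002]
 [ 0.098 -0.995 -0.001]
 [-0.002  0.001 -1.   ]] 0.7994973282518274
```

View pics/w1.png

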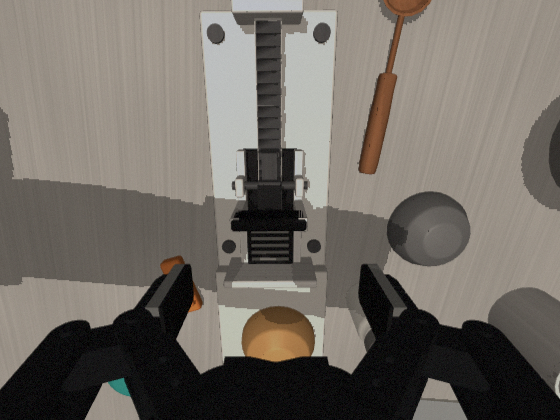

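The wrist view shows the post at row ~223 (columns 231–307), the ribbed pad at columns 248–293, rows 232–263, and the face plate top at row ~283. The end stop is at the top. The arm was still moving, so I'll retake this image and measure from it.

```bash
python3 - <<'E'
from h import *; from rig import *
snapshot("top")
s=sense(); p,d=snapshot("wrist"); K,R,t=wcam(s,camera_params("wrist")); np.savez("pics/w2.npz",p=p,d=d,K=K,R=R,t=t)
print(s["ee_pos"],np.abs(s["qvel"]).max(),s["ee_rot"])
cv2.imwrite("pics/w2c.png",cv2.resize(p[130:310,190:350],None,fx=3.3,fy=3.3,interpolation=cv2.INTER_CUBIC))
cv2.imwrite("pics/w2.png",p)
P=cloud(d,K,R,t)
for v in (150,200,215,220,225,230,235,240,250,260,265,270,275,280,285,290): print(v,P[v,269].round(4),p[v,269])
print("table",P[60,150],P[200,380])
E
```

```text
[0.51643281 0.03596203 0.20035982] 0.07633646941780955 [ 9.98883282e-01  4.72164831e-02 -5.36067467e-04  1.58276379e-03]
150 [0.5066 0.0836 0.0591] [58 60 64]
200 [0.5107 0.0388 0.0667] [29 27 33]
215 [0.5117 0.0366 0.1024] [6 9 8]
220 [0.512  0.033  0.1043] [19 20 18]
225 [0.5125 0.0278 0.1023] [7 3 4]
230 [0.5133 0.01   0.0696] [30 31 32]
235 [0.5138 0.0049 0.0695] [64 70 72]
240 [5.142e-01 5.000e-04 7.150e-02] [33 32 34]
250 [ 0.5151 -0.0103  0.0707] [46 51 52]
260 [ 0.5161 -0.0204  0.0721] [21 22 27]
265 [ 0.5168 -0.032   0.061 ] [84 90 95]
270 [ 0.5171 -0.0325  0.0703] [82 88 94]
275 [ 0.5173 -0.0326  0.0794] [83 88 95]
280 [ 0.5176 -0.0354  0.0838] [186 191 187]
285 [ 0.52   -0.0755  0.03  ] [172 186 185]
290 [ 0.5206 -0.0814  0.0312] [118 125 133]
table [ 0.37790812  0.15472042 -0.00062402] [0.63948232 0.03208733 0.00183681]
```

View pics/w2c.png

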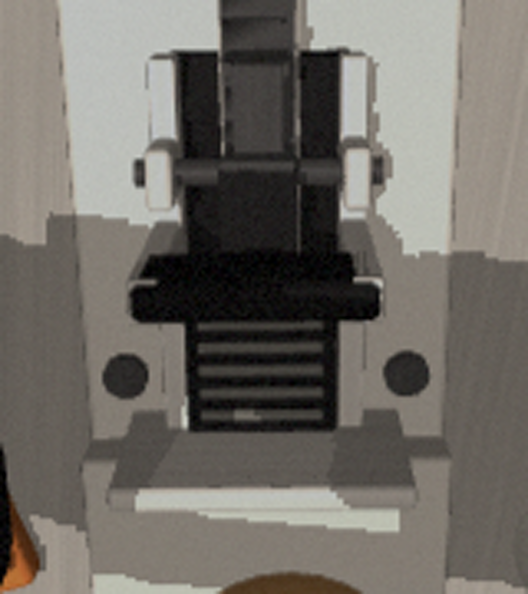

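```bash
python3 - <<'E'
from h import *
f=np.load("pics/w2.npz"); p,d,K,R,t=[f[k] for k in "pdKRt"]; P=cloud(d,K,R,t)
def r(x,y,z): return ray(190+x/3.3,130+y/3.3,z,K,R,t).round(4)
print("post ends",r(130,318,.1),r(380,316,.1))
print("pad sides nearpost",r(188,325,.07),r(336,325,.07)," free",r(188,430,.079),r(336,430,.079))
print("plate top back edge",r(110,489,.084),r(413,488,.084))
# plate back face fit
m=np.zeros(d.shape,bool); m[262:277,232:305]=1; q=P[m]; q=q[(q[:,2]>.05)&(q[:,2]<.082)&(q[:,1]<-.02)]
a=np.polyfit(q[:,0],q[:,1],1); print(len(q),"plate slope deg",np.degrees(np.arctan(a[0])),"y at .515",np.polyval(a,.515))
# base edges & bar
m=P[(P[...,2]>.008)&(P[...,2]<.018)&(P[...,1]>.06)&(P[...,1]<.23)&(P[...,0]>.4)&(P[...,0]<.6)]
L=[];
for y in np.arange(.07,.2,.01):
    k=m[abs(m[:,1]-y)<.004]; L.append((y,np.percentile(k[:,0],1),np.percentile(k[:,0],99)))
L=np.array(L); 
for j in (1,2):
    b=np.polyfit(L[:,0],L[:,j],1); print("edge slope deg",np.degrees(np.arctan(b[0])))
c=(L[:,1]+L[:,2])/2; b=np.polyfit(L[:,0],c,1); print("centre x at y=.02",np.polyval(b,.02),np.polyval(b,.18),np.median(L[:,2]-L[:,1]))
print("stop", P[5:25,267][::3].round(4))
E
```

```text
post ends [0.4796 0.0226 0.1   ] [0.5426 0.0292 0.1   ]
pad sides nearpost [0.4923 0.0097 0.07  ] [0.5347 0.0138 0.07  ]  free [ 0.4951 -0.0191  0.079 ] [ 0.5375 -0.015   0.079 ]
plate top back edge [ 0.4742 -0.0375  0.084 ] [ 0.5612 -0.0288  0.084 ]
1074 plate slope deg 6.008966883145509 y at .515 -0.03264155806432557
edge slope deg -5.854060596216346
edge slope deg -6.130360737678811
centre x at y=.02 0.511661348718095 0.4948665642576842 0.12773606012536975
stop [[0.4945 0.1986 0.0488]
 [0.4946 0.1971 0.0465]
 [0.4944 0.1969 0.0398]
 [0.4943 0.1963 0.0344]
 [0.4944 0.1945 0.0326]
 [0.4948 0.1911 0.0368]
 [0.495  0.1888 0.0371]]
```

Emit:
step_arm --moves '[[[-3,14,15,0,0,-0.6,0],[-6,27.6,30,0,0,-0.6,0],[-6,27.6,45,0,0,-0.6,0],[-6,27.6,60,0,0,-0.6,0],[-6,27.6,60,0,0,-0.6,0],[-6,27.6,60,0,0,-0.6,0],[-6,27.6,60,0,0,-0.6,0]]]'

```text
time_s: 2.38
ee_pos: [0.5126, 0.0102, 0.1411]
ee_rot: [0.999, 0.054, -0.0, 0.001]
wrist_force: [0.0, -0.1, 1.0]
gripper_width: -0.001
```

```bash
python3 - <<'E'
from h import *; from rig import *
s=sense(); p,d=snapshot("wrist"); K,R,t=wcam(s,camera_params("wrist")); np.savez("pics/w3.npz",p=p,d=d,K=K,R=R,t=t)
print(s["time_s"],s["ee_pos"],np.abs(s["qvel"]).max(),s["ee_rot"],s["wrist_force"],s["gripper_width"])
cv2.imwrite("pics/w3.png",p)
P=cloud(d,K,R,t)
for v in range(200,420,12): print(v,P[v,275].round(4),((P[v,275]-s["ee_pos"])@Ro.from_quat(s["ee_rot"]).as_matrix()).round(4))
p,d=snapshot("scene"); cv2.imwrite("pics/s3.png",cv2.resize(p[150:270,240:420],None,fx=4.4,fy=4.4))
E
```

```text
2.375 [0.51261789 0.01024546 0.14106334] 0.0028756580336745845 [ 9.98561043e-01  5.36191628e-02 -3.71210044e-04  8.31407590e-04] [ 0.03214832 -0.14822526  0.96086618] -0.0006123222883176419
200 [0.51   0.0373 0.0885] [ 0.0004 -0.0273  0.0525]
212 [0.5104 0.0341 0.1029] [ 0.0004 -0.024   0.0381]
224 [0.5113 0.0262 0.1023] [ 0.0004 -0.0161  0.0387]
236 [0.5135 0.0046 0.0701] [0.0004 0.0056 0.0709]
248 [ 0.5146 -0.0048  0.0707] [0.0004 0.0151 0.0704]
260 [0.5119 0.0212 0.1387] [ 0.0004 -0.011   0.0024]
272 [0.512  0.0205 0.149 ] [ 0.0004 -0.0103 -0.0079]
284 [0.512  0.0206 0.1591] [ 0.0005 -0.0103 -0.0181]
296 [0.5124 0.0166 0.1619] [ 0.0005 -0.0063 -0.0209]
308 [0.513  0.0108 0.1622] [ 0.0005 -0.0005 -0.0211]
320 [0.5136 0.0055 0.1632] [ 0.0005  0.0048 -0.0222]
332 [ 0.525  -0.1017  0.0463] [0.0004 0.1124 0.0949]
344 [ 0.5255 -0.1061  0.0564] [0.0004 0.1169 0.0848]
356 [ 0.5261 -0.1116  0.0644] [0.0004 0.1225 0.0768]
368 [0.512  0.0212 0.2029] [ 0.0005 -0.0109 -0.0619]
380 [0.5121 0.0206 0.2063] [ 0.0005 -0.0103 -0.0653]
392 [0.512  0.0209 0.2102] [ 0.0005 -0.0105 -0.0691]
404 [0.512  0.0211 0.2136] [ 0.0005 -0.0108 -0.0726]
416 [0.5122 0.0199 0.2158] [ 0.0005 -0.0095 -0.0747]
```

View pics/w3.png

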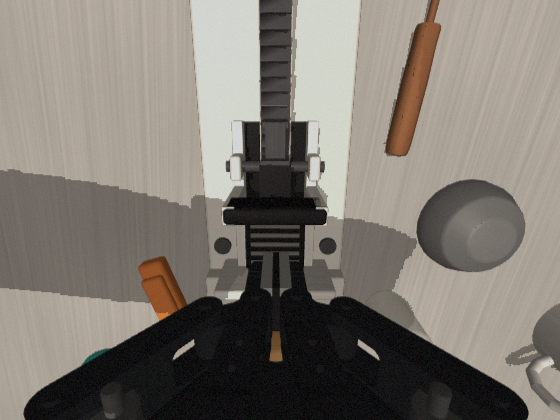

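View pics/s3.png

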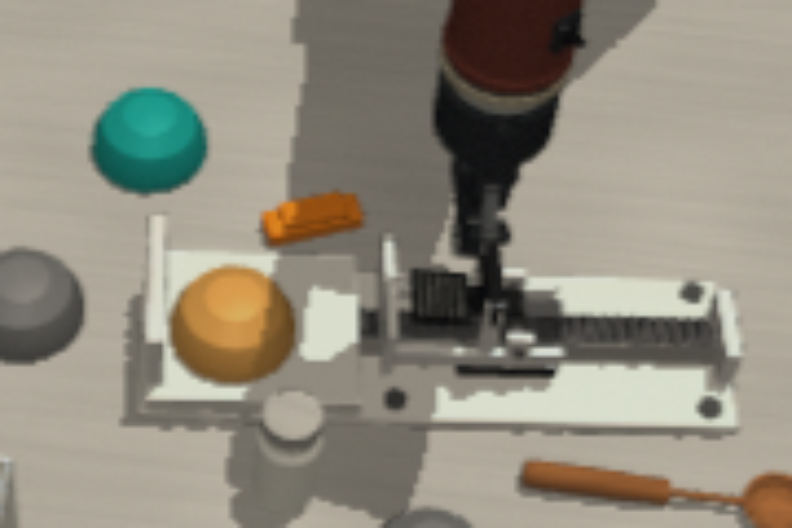

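```bash
python3 - <<'E'
from h import *
f=np.load("pics/w3.npz"); d=f["d"]; K=f["K"]
from rig import camera_params
T=camera_params("wrist")["tool_from_camera"]
v,u=np.indices(d.shape); pc=np.stack([(u-K[0,2])/K[0,0]*d,(v-K[1,2])/K[1,1]*d,d],-1)@T[:3,:3].T+T[:3,3]
for v in range(244,264,2):
    print(v,[tuple((pc[v,u]*1000).round(0).astype(int)) for u in (255,262,268,275,282,288,295)])
# post face edge per column
for u in (235,250,300,315):
    print(u,[tuple((pc[v,u]*1000).round(1)) for v in range(216,230,2)])
E
```

```text
244 [(np.int64(-14), np.int64(12), np.int64(70)), (np.int64(-9), np.int64(11), np.int64(69)), (np.int64(-5), np.int64(11), np.int64(70)), (np.int64(0), np.int64(12), np.int64(70)), (np.int64(6), np.int64(12), np.int64(70)), (np.int64(10), np.int64(11), np.int64(70)), (np.int64(15), np.int64(12), np.int64(71))]
246 [(np.int64(-15), np.int64(14), np.int64(71)), (np.int64(-9), np.int64(13), np.int64(70)), (np.int64(-5), np.int64(13), np.int64(71)), (np.int64(0), np.int64(13), np.int64(69)), (np.int64(6), np.int64(13), np.int64(70)), (np.int64(10), np.int64(13), np.int64(71)), (np.int64(15), np.int64(14), np.int64(71))]
248 [(np.int64(-15), np.int64(15), np.int64(71)), (np.int64(-9), np.int64(15), np.int64(70)), (np.int64(-5), np.int64(15), np.int64(70)), (np.int64(0), np.int64(15), np.int64(70)), (np.int64(6), np.int64(15), np.int64(70)), (np.int64(10), np.int64(15), np.int64(70)), (np.int64(15), np.int64(15), np.int64(70))]
250 [(np.int64(-15), np.int64(17), np.int64(71)), (np.int64(-9), np.int64(16), np.int64(69)), (np.int64(-5), np.int64(17), np.int64(71)), (np.int64(0), np.int64(16)
[... 2943 characters left out ...]
oat64(37.2)), (np.float64(15.5), np.float64(-18.9), np.float64(38.2)), (np.float64(15.4), np.float64(-17.8), np.float64(37.6)), (np.float64(15.5), np.float64(-16.6), np.float64(37.5)), (np.float64(18.6), np.float64(-2.0), np.float64(71.5)), (np.float64(18.7), np.float64(-0.4), np.float64(71.7))]
315 [(np.float64(24.3), np.float64(-21.7), np.float64(37.5)), (np.float64(24.4), np.float64(-20.4), np.float64(37.7)), (np.float64(24.5), np.float64(-18.8), np.float64(38.3)), (np.float64(24.4), np.float64(-17.9), np.float64(37.5)), (np.float64(24.6), np.float64(-16.3), np.float64(38.1)), (np.float64(37.9), np.float64(20.2), np.float64(128.7)), (np.float64(37.9), np.float64(21.9), np.float64(127.8))]
```

Emit:
step_arm --moves '[[[0,1.5,15,0,0,0,0],[0,1.5,30,0,0,0,0],[0,1.5,42,0,0,0,0],[0,1.5,48,0,0,0,0],[0,1.5,48,0,0,0,0]]]'

```text
time_s: 3.1
ee_pos: [0.5121, 0.0086, 0.0922]
ee_rot: [0.999, 0.054, -0.001, 0.001]
wrist_force: [-0.0, 0.4, 1.2]
gripper_width: 0.001
```

```bash
python3 - <<'E'
from h import *; from rig import *
s=sense(); print(s["time_s"],s["ee_pos"],s["wrist_force"],np.abs(s["qvel"]).max())
p,d=snapshot("scene"); cv2.imwrite("pics/s4.png",cv2.resize(p[170:270,280:420],None,fx=5,fy=5,interpolation=2))
p,d=snapshot("wrist"); cv2.imwrite("pics/w4.png",p)
E
```

```text
3.1 [0.51213863 0.00862232 0.09218503] [-0.02630749  0.38535209  1.19318305] 0.014920547289055218
```

View pics/w4.png

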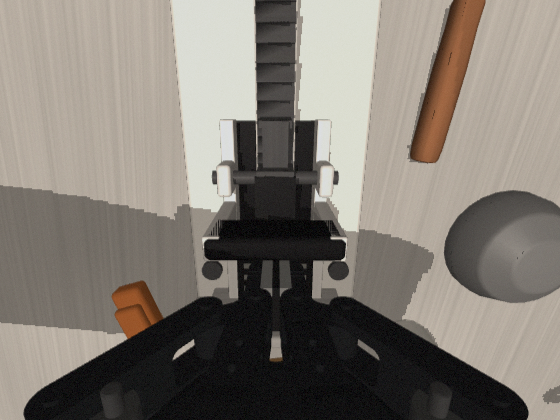

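View pics/s4.png

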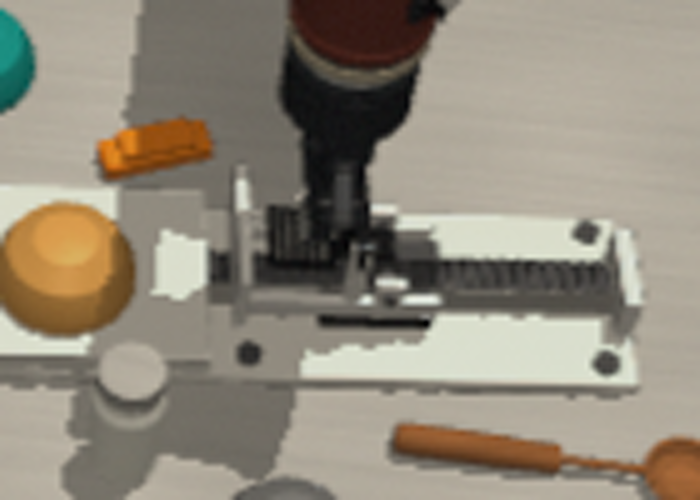

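The wrist view shows the finger between the post (row ~247) and the plate, centred on the pad. There is no contact yet, so I'll press down.

Emit:
step_arm --moves '[[[0,0,4,0,0,0,0],[0,0,8,0,0,0,0],[0,0,12,0,0,0,0],[0,0,12,0,0,0,0]]]'

```text
time_s: 3.7
ee_pos: [0.5135, 0.0081, 0.0816]
ee_rot: [0.999, 0.053, 0.0, 0.001]
wrist_force: [1.1, -3.2, 5.2]
gripper_width: 0.002
```

```bash
python3 - <<'E'
from h import *; from rig import *
s=sense(); print(s["time_s"],s["ee_pos"],s["wrist_force"],np.abs(s["qvel"]).max())
p,d=snapshot("scene"); cv2.imwrite("pics/s5.png",cv2.resize(p[170:270,280:420],None,fx=5,fy=5,interpolation=2))
E
```

```text
3.7 [0.51349215 0.00811533 0.08158368] [ 1.06483433 -3.15498945  5.21715277] 0.009360874253726696
```

View pics/s5.png

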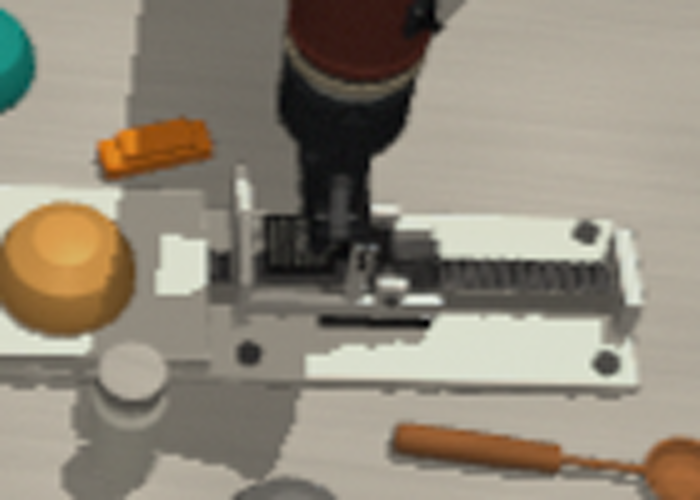

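Emit:
step_arm --moves '[[[0,0,2,0,0,0,0],[0,-3,2,0,0,0,0],[0,-6,2,0,0,0,0],[0,-9,2,0,0,0,0],[0,-12,2,0,0,0,0],[0,-15,2,0,0,0,0]]]'

```text
time_s: 4.5
ee_pos: [0.512, 0.0227, 0.0801]
ee_rot: [0.999, 0.053, 0.0, 0.002]
wrist_force: [-0.7, -3.6, 4.7]
gripper_width: -0.002
```

```bash
python3 - <<'E'
from h import *; from rig import *
s=sense(); print(s["time_s"],s["ee_pos"],s["wrist_force"],np.abs(s["qvel"]).max(),s["ee_rot"])
p,d=snapshot("scene"); cv2.imwrite("pics/s6.png",cv2.resize(p[170:270,280:420],None,fx=5,fy=5,interpolation=2))
E
```

```text
4.5 [0.5120342  0.02274919 0.08013909] [-0.74695815 -3.57724899  4.715747  ] 0.04608887786982766 [9.98567356e-01 5.34862578e-02 4.02582392e-04 1.51480647e-03]
```

View pics/s6.png

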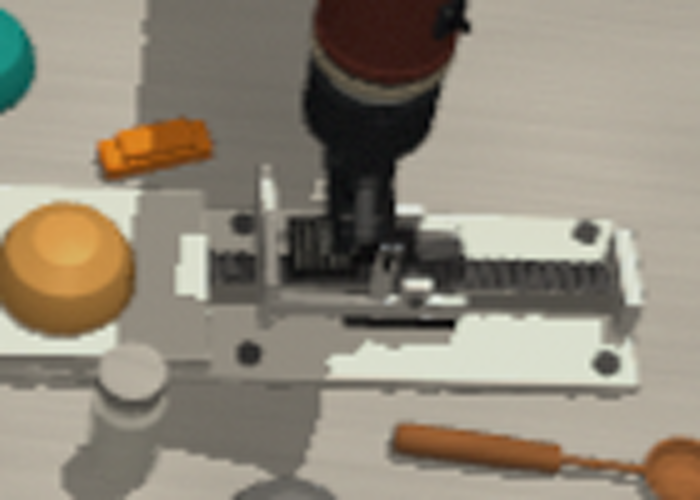

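The plate moved from column 240 to about 265 in the crop with the pad held down, so the jaw is sliding. I'll keep pushing.

Emit:
step_arm --moves '[[[0,-5,0,0,0,0,0],[0,-10,0,0,0,0,0],[0,-15,0,0,0,0,0],[0,-20,0,0,0,0,0],[0,-25,0,0,0,0,0],[0,-30,0,0,0,0,0],[0,-35,0,0,0,0,0],[0,-40,0,0,0,0,0]]]'

```text
time_s: 5.55
ee_pos: [0.5078, 0.0627, 0.0804]
ee_rot: [0.999, 0.054, 0.0, 0.002]
wrist_force: [-1.0, -2.9, 5.4]
gripper_width: -0.001
```

```bash
python3 - <<'E'
from h import *; from rig import *
s=sense(); print(s["time_s"],s["ee_pos"],s["wrist_force"],np.abs(s["qvel"]).max(),s["ee_rot"])
p,d=snapshot("scene"); cv2.imwrite("pics/s7.png",cv2.resize(p[170:270,280:420],None,fx=5,fy=5,interpolation=2))
E
```

```text
5.55 [0.50783418 0.06266838 0.0804372 ] [-1.04559917 -2.9378985   5.36515097] 0.07914813273989496 [9.98565223e-01 5.35213145e-02 4.72825779e-04 1.65551368e-03]
```

View pics/s7.png

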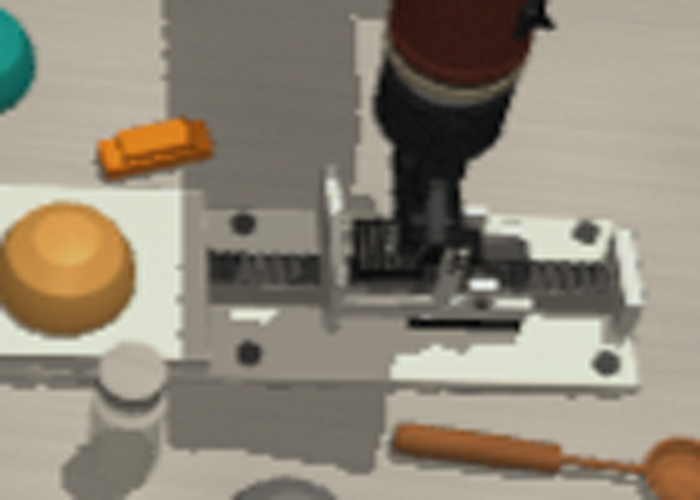

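Emit:
step_arm --moves '[[[0,-5,0.5,0,0,0,0],[0,-10,0.5,0,0,0,0],[0,-15,0.5,0,0,0,0],[0,-20,0.5,0,0,0,0],[0,-25,0.5,0,0,0,0],[0,-30,0.5,0,0,0,0],[0,-34,0.5,0,0,0,0]]]'

```text
time_s: 6.48
ee_pos: [0.5043, 0.097, 0.0803]
ee_rot: [0.999, 0.054, 0.001, 0.002]
wrist_force: [-1.2, -4.1, 5.4]
gripper_width: -0.001
```

```bash
python3 - <<'E'
from h import *; from rig import *
s=sense(); print(s["time_s"],s["ee_pos"],s["wrist_force"],np.abs(s["qvel"]).max(),s["ee_rot"])
p,d=snapshot("scene"); cv2.imwrite("pics/s8.png",cv2.resize(p[170:270,280:420],None,fx=5,fy=5,interpolation=2))
E
```

```text
6.475 [0.50429761 0.09695604 0.08030555] [-1.16791391 -4.07115505  5.37411714] 0.06100085183695508 [9.98558670e-01 5.36424543e-02 6.27607942e-04 1.63572916e-03]
```

View pics/s8.png

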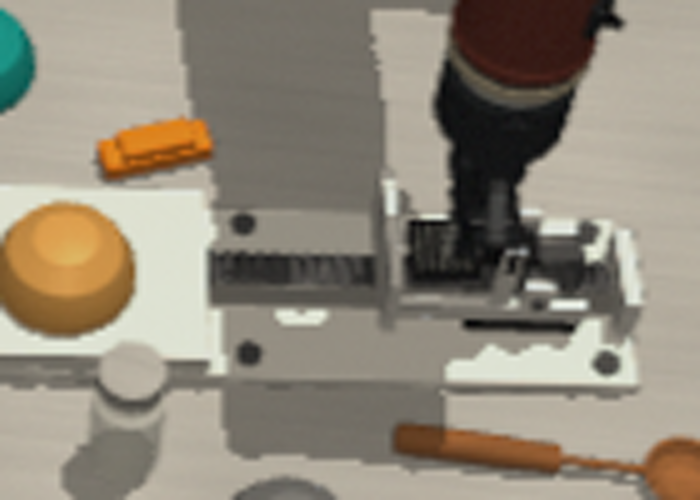

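Emit:
step_arm --moves '[[[0,-3,0.5,0,0,0,0],[0,-6,0.5,0,0,0,0],[0,-9,0.5,0,0,0,0],[0,-12,0.5,0,0,0,0],[0,-13,0.5,0,0,0,0]]]'

```text
time_s: 7.15
ee_pos: [0.5029, 0.1102, 0.0801]
ee_rot: [0.999, 0.054, 0.001, 0.002]
wrist_force: [-0.9, -2.8, 5.7]
gripper_width: 0.003
```

Emit:
step_arm --moves '[[[0,-1.5,0.3,0,0,0,0],[0,-3,0.3,0,0,0,0],[0,-4.5,0.3,0,0,0,0],[0,-6,0.3,0,0,0,0]]]'

```text
time_s: 7.65
ee_pos: [0.5023, 0.1159, 0.0802]
ee_rot: [0.999, 0.054, 0.001, 0.002]
wrist_force: [-0.8, -2.1, 5.3]
gripper_width: 0.001
```

```bash
python3 - <<'E'
from h import *; from rig import *
s=sense(); print(s["time_s"],s["ee_pos"],s["wrist_force"],np.abs(s["qvel"]).max(),s["ee_rot"])
p,d=snapshot("scene"); cv2.imwrite("pics/s9.png",cv2.resize(p[170:270,280:420],None,fx=5,fy=5,interpolation=2))
E
```

```text
7.65 [0.50231662 0.11589552 0.08021574] [-0.75393521 -2.14118478  5.33784977] 0.02313298154450888 [9.98553294e-01 5.37344337e-02 5.83847548e-04 1.89455146e-03]
```

View pics/s9.png

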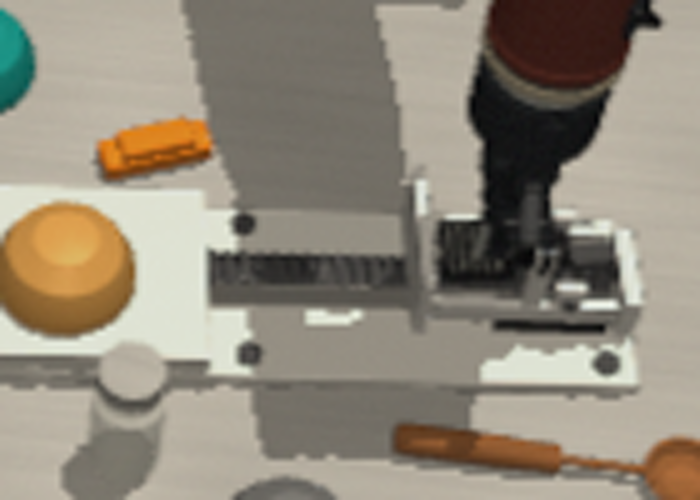

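Emit:
step_arm --moves '[[[0,-1.5,0.2,0,0,0,0],[0,-3,0.2,0,0,0,0],[0,-4,0.2,0,0,0,0],[0,-4,0.2,0,0,0,0]]]'

```text
time_s: 8.2
ee_pos: [0.5021, 0.1196, 0.0805]
ee_rot: [0.999, 0.054, 0.001, 0.002]
wrist_force: [-0.9, -3.0, 5.7]
gripper_width: 0.004
```

Emit:
step_arm --moves '[[[0,-1.5,0.5,0,0,0,0],[0,-3,0.5,0,0,0,0],[0,-4,0.5,0,0,0,0],[0,-4,0.5,0,0,0,0]]]'

```text
time_s: 8.7
ee_pos: [0.5023, 0.1231, 0.0808]
ee_rot: [0.999, 0.054, 0.001, 0.003]
wrist_force: [-0.4, -4.1, 7.2]
gripper_width: 0.003
```

```bash
python3 - <<'E'
from h import *; from rig import *
s=sense(); print(s["time_s"],s["ee_pos"],s["wrist_force"])
p,d=snapshot("scene"); cv2.imwrite("pics/s10.png",cv2.resize(p[170:270,280:420],None,fx=5,fy=5,interpolation=2))
p,d=snapshot("wrist"); cv2.imwrite("pics/w10.png",p)
E
```

```text
8.7 [0.50234457 0.1231179  0.08080021] [-0.41122225 -4.06750193  7.20148732]
```

View pics/s10.png

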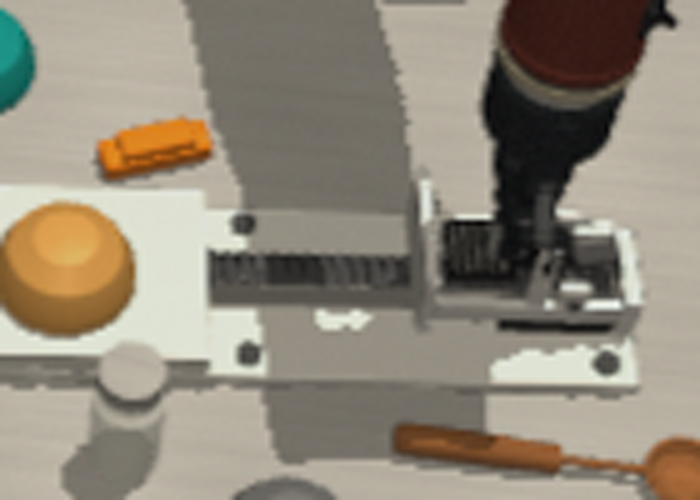

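View pics/w10.png

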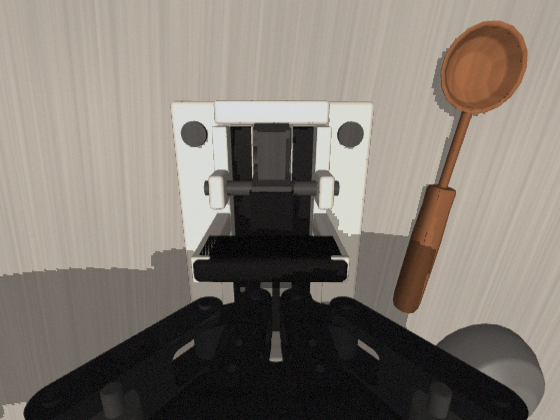

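The side rails now reach the end stop at row ~122 of the wrist view. The push force hasn't risen clearly yet, so I'll push on gently until it does.

Emit:
step_arm --moves '[[[0,-2,1,0,0,0,0],[0,-4,1,0,0,0,0],[0,-4,1,0,0,0,0],[0,-4,1,0,0,0,0]]]'

```text
time_s: 9.3
ee_pos: [0.5026, 0.1249, 0.0805]
ee_rot: [0.999, 0.054, 0.002, 0.005]
wrist_force: [-0.0, -11.6, 7.1]
gripper_width: 0.001
```

Emit:
step_arm --moves '[[[0,-3,0.5,0,0,0,0],[0,-6,0.5,0,0,0,0],[0,-6,0.5,0,0,0,0]]]'

```text
time_s: 9.68
ee_pos: [0.5026, 0.1253, 0.0805]
ee_rot: [0.998, 0.054, 0.001, 0.009]
wrist_force: [-0.2, -27.5, 8.6]
gripper_width: 0.004
```

```bash
python3 - <<'E'
from h import *; from rig import *
s=sense(); print(s["time_s"],s["ee_pos"],s["wrist_force"])
p,d=snapshot("scene"); cv2.imwrite("pics/s11.png",cv2.resize(p[170:270,280:420],None,fx=5,fy=5,interpolation=2))
E
```

```text
9.675 [0.50261178 0.12531492 0.08054699] [ -0.21655752 -27.4578859    8.63812195]
```

View pics/s11.png

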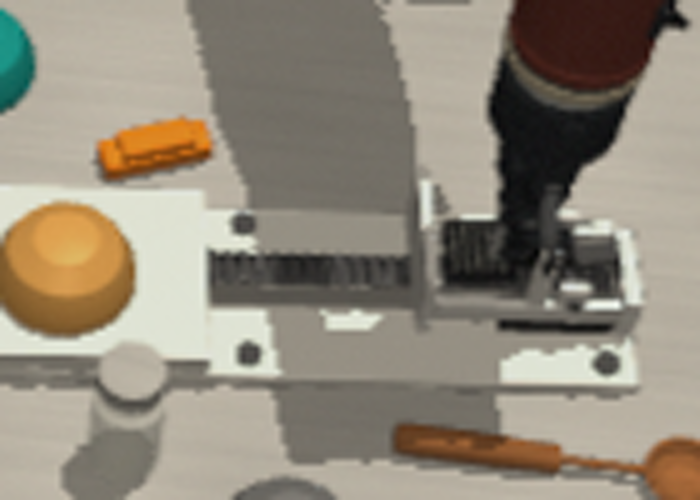

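The push force is up to 27 N and the tip moved only 0.4 mm, so the jaw is at the hard stop. I'll lift straight up, keeping a slight push so friction doesn't drag the jaw back.

Emit:
step_arm --moves '[[[0,-1.5,-3,0,0,0,0],[0,-1,-7,0,0,0,0],[0,-0.5,-12,0,0,0,0],[0,0,-18,0,0,0,0],[0,3,-25,0,0,0,0],[0,5,-40,0,0,0,0],[0,5,-60,0,0,0,0],[0,5,-85,0,0,0,0],[0,5,-110,0,0,0,0],[0,5,-120,0,0,0,0]]]'

```text
time_s: 10.98
ee_pos: [0.5039, 0.123, 0.2035]
ee_rot: [0.998, 0.054, 0.004, 0.009]
wrist_force: [-0.5, -0.4, -0.5]
gripper_width: -0.0
```

```bash
python3 - <<'E'
from h import *; from rig import *
snapshot("top")
s=sense(); print(s["time_s"],s["ee_pos"],s["wrist_force"],np.abs(s["qvel"]).max())
p,d=snapshot("scene"); cv2.imwrite("pics/s12.png",cv2.resize(p[150:270,250:420],None,fx=4.6,fy=4.6,interpolation=2))
s=sense();p,d=snapshot("wrist"); cv2.imwrite("pics/w12.png",p);K,R,t=wcam(s,camera_params("wrist"));P=cloud(d,K,R,t)
for v in range(150,290,5): print(v,P[v,272].round(4),end=" ")
E
```

```text
11.025 [0.50406592 0.12296814 0.20384806] [1.49312514 0.44368858 0.3263817 ] 0.0370915877566795
150 [0.4969 0.1691 0.0639] 155 [0.4973 0.1651 0.0669] 160 [0.4978 0.1607 0.0669] 165 [0.4983 0.1562 0.0672] 170 [0.4987 0.1521 0.069 ] 175 [0.4992 0.1478 0.07  ] 180 [0.4992 0.1483 0.0919] 185 [0.4994 0.1469 0.1031] 190 [0.4999 0.1426 0.1021] 195 [0.5003 0.1389 0.1037] 200 [0.5015 0.1256 0.074 ] 205 [0.502  0.1207 0.0737] 210 [0.5025 0.1164 0.0751] 215 [0.503  0.112  0.0763] 220 [0.5035 0.1066 0.0752] 225 [0.504  0.1025 0.0772] 230 [0.5045 0.0975 0.0773] 235 [0.505  0.0926 0.0776] 240 [0.5065 0.0782 0.0578] 245 [0.5065 0.0789 0.0706] 250 [0.5065 0.0792 0.0819] 255 [0.5014 0.1331 0.1937] 260 [0.5014 0.1341 0.2008] 265 [0.5014 0.1335 0.2045] 270 [0.5015 0.1335 0.2091] 275 [0.5015 0.1332 0.213 ] 280 [0.5015 0.1335 0.2175] 285 [0.5016 0.1331 0.2206]
```

View pics/s12.png

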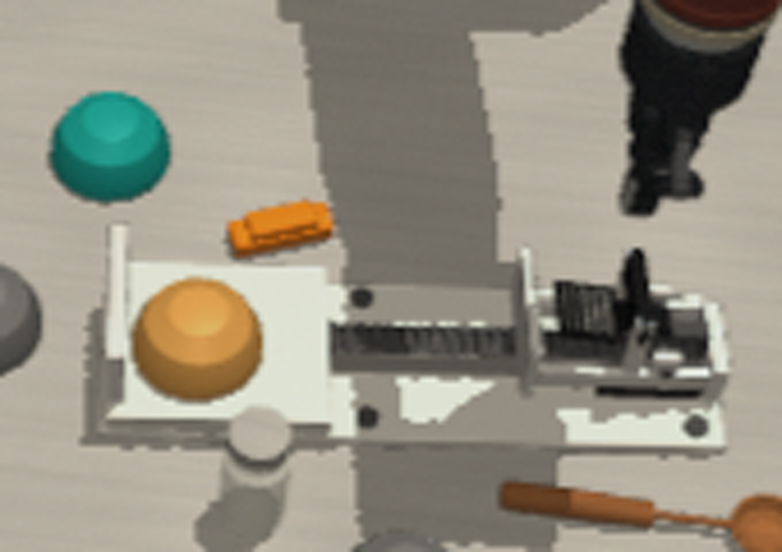

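View pics/w12.png

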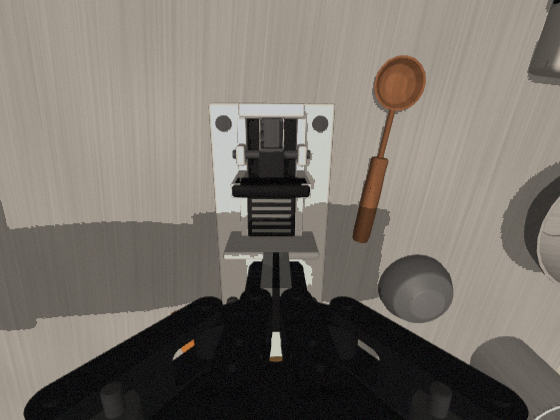

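```bash
python3 -c "
from rig import *
print(ticket.job_done(), sense()['time_s'])"
```

```text
the job is handed in; nothing more can be done
the job is handed in; nothing more can be done
```

The clamp is open: the jaw is against the end stop, the pad has sprung back up, and the job is handed in. I pressed the release pad with the shut fingertips, the tip about 63–64 mm above the table. Holding it down, I pushed the jaw back, then lifted straight up, about 120 mm clear.

- **End stop:** the push force rose to 27 N while the tip moved only 0.4 mm. The images show the jaw's side rails up against the stop.
- **After release:** the post face is at y ≈ 0.137 m, where it was while I was pushing, so the jaw stayed put. The pad measures about 74–78 mm high.
- **Other objects:** in the last scene picture the squash, shaker, the wedge by the clamp and the spoon look unmoved. I did not measure them, or look again at the wedges on the cutting board.
- **Limits:** the last motion ended at about 11 s, and every force reading I took was under 30 N.
- **One oddity:** early in the push, friction on the pad was probably carrying the jaw. The fingertip only pressed clearly on the post at the end.

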